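# Stand the drill bushes on their rail in order of size

## Robot

A 7-joint arm with a two-finger parallel gripper is mounted at the origin on a cart in front of the work surface, level with it; the furniture and walls round the work are solid. World frame = base frame: x ahead of the robot, y to its left, z up, the work surface at z = 0. Lengths are in mm, angles in rad, forces in N, time in s.
With the tool pointing down it reaches from about 400 to 925 mm from the base axis. Payload 5.6 kg.
Tool frame: the origin (TCP) lies at the very end of the fingers, on their centre line; the grasp point (between the pads) lies 19 mm behind it (bot.pinch_z is the distance from the TCP to the grasp point, in mm); z points along the fingers, y is the line along which they close (so a half turn about z gives the same grasp; the last joint's range is limited). The gripper opens to 85 mm and grips with 20 to 120 N. Pads are 22 mm wide; open, the fingers measure 114 mm over their backs; the gripper's body (76 mm by 85 mm) begins 54 mm behind the grasp point. The pads swing forward as they close: fully open they stand 13 mm farther back than shut.
Start: joints at [1.09, 0.468, -0.012, 1.603, 0.006, 1.071, -0.056], TCP at [275.528, -588.721, 231.29] pointing down, gripper open.
Joint ranges: [-2.53, 2.53], [-0.31, 2.02], [-1.57, 1.55], [0.28, 2.44], [-1.29, 4.43], [0.15, 1.84], [-2.92, 2.92]. Speed limits (rad/s): [2.57, 2.57, 3.14, 3.14, 3.14, 3.14, 3.14].

## Interface

Orientations are given as a unit quaternion [x, y, z, w].
In Python, from bench import bot, read_camera gives the robot as it stands.
- The arm moves only by the shell command python3 -m crank 'ROWS'. ROWS is JSON, a list that holds one entry, the list of rows, each a list of 5 numbers: the opening, from 0 (shut) to 1 (fully open), then the shift along the tool's x, y, z in cm, then the turn about the tool's z in rad. A call has exactly 5 rows; each row is the pose to reach, as a shift and turn from the pose commanded when the call began, along the tool's axes at that moment; what a row does not reach only later rows make up. A row lasts 1/12 s, in which the tool goes at most 41.7 mm and 7.16 degrees, less where a joint would pass 70% of its speed; a pose out of reach is approached as far as the arm can. A call with a gripper value outside its range is refused whole. The fingers move at their own pace and stop on an object; the grip force is fixed at half the most. Time passes only in rows, so rows that repeat a pose let the fingers close, or fill a call up. It gives the time, the measured TCP pose, the force, the opening and the grip force at its end, in the units of the state.
- bot.sense(): the state, without advancing time (a new reading comes with each control period).
- read_camera(name): name is "side" or "top"; returns a dict with "color" (480x640x3 uint8, red, green, blue), "depth" (480x640 float32, mm along the optical axis (not along the pixel's ray), 0 where there is no reading), "K" (3x3 intrinsics, pixels), "rvec" (rotation vector, rad) and "tvec" (3), from world to camera coordinates, as OpenCV has them. Camera axes: x right, y down, z forward; pixel columns grow to the right and rows downward; lengths in mm; the calibration is good to about 2 mm. A picture is of the moment at which its call begins.
- bot.hand_in(): hands the job in; it is judged then, once.
The state is a dict: "time": time; "q": joint angles; "qd": joint speeds; "effort": joint torques, N m; "tool_pos": TCP position; "eef_rot": TCP orientation; "ft_force": force on the tool from outside, world axes, zero at the start; "ft_torque": the same for the moment, N m; "gripper_width": finger opening in mm; "grasp_force": force on a finger pad.
Only numpy, scipy, OpenCV 4.12 (cv2) and the standard library are available. Lean on these libraries where they do the work, as an engineer would, in place of code of your own. Each camera call takes 0.05 s, during which the arm holds its last target. There are 200 camera calls.

## Task

Put the four steel drill bushes away on the rail: stand one on each rubber pad, head up and centred on its pad, in order of size, with the largest on the pad next to the small aluminium post and the smallest at the far end of the row.

Things in the scene. Friction and masses are not known exactly. Their poses are not given: they have to be found in the camera images.
- bush_28: headed steel drill bush, a loose round sleeve standing upright head up: head 28 mm in diameter (top 14 mm of its height), body below it 22 mm, 30 mm tall in all, bore 11 mm seen from above; the smallest of the four. Origin: centre of its underside, z up; yaw has no meaning. 0.04 to 0.32 kg; grasp it across the head from above
- bush_38: headed steel drill bush, a loose round sleeve standing upright head up: head 38 mm in diameter (top 14 mm of its height), body below it 32 mm, 36 mm tall in all, bore 15 mm seen from above; the second smallest. Origin: centre of its underside, z up; yaw has no meaning. 0.04 to 0.32 kg; grasp it across the head from above
- bush_48: headed steel drill bush, a loose round sleeve standing upright head up: head 48 mm in diameter (top 14 mm of its height), body below it 42 mm, 42 mm tall in all, bore 19 mm seen from above; the second largest. Origin: centre of its underside, z up; yaw has no meaning. 0.04 to 0.32 kg; grasp it across the head from above
- bush_58: headed steel drill bush, a loose round sleeve standing upright head up: head 58 mm in diameter (top 14 mm of its height), body below it 52 mm, 48 mm tall in all, bore 23 mm seen from above; the largest of the four. Origin: centre of its underside, z up; yaw has no meaning. 0.04 to 0.32 kg; grasp it across the head from above
- pad_a: round black rubber pad, 66 mm in diameter, 6 mm thick, fixed on the rail; at one end of the row a, b, c, d of four such pads about 90 mm apart. Origin: centre of its underside, on the rail's top face; a bush rests 6 mm above it
- pad_b: round black rubber pad, 66 mm in diameter, 6 mm thick, fixed on the rail; second of the row a, b, c, d of four such pads about 90 mm apart. Origin: centre of its underside, on the rail's top face; a bush rests 6 mm above it
- pad_c: round black rubber pad, 66 mm in diameter, 6 mm thick, fixed on the rail; third of the row a, b, c, d of four such pads about 90 mm apart. Origin: centre of its underside, on the rail's top face; a bush rests 6 mm above it
- pad_d: round black rubber pad, 66 mm in diameter, 6 mm thick, fixed on the rail; at the other end of the row a, b, c, d of four such pads about 90 mm apart. Origin: centre of its underside, on the rail's top face; a bush rests 6 mm above it
- post: small aluminium post with a knob head, 26 mm in diameter at its foot, 46 mm tall, fixed on the rail at one end of the row, about 70 mm beyond the end pad (it may stand beyond pad a or beyond pad d; the other end has only a flat dark plug, 22 mm wide). Origin: centre of its foot, on the rail's top face
- bush_rail: beech board 80 x 460 x 12 mm, fixed on the table, that carries the four pads and the post. Origin: centre of its underside; its y axis runs along the row, from pad d to pad a; its x axis across the row. Between the rail and the bushes a machine vice 120 mm tall is fixed on the table (x 0.475 to 0.71, y -0.19 to -0.02): keep the gripper clear of it
There are look-alikes about, which are no part of the job. What is shaped like the bush_28 but red is not meant.

How it is judged (in metres and radians):
At the end, for the whole second after the job is handed in: Each bush stands upright (within 0.1 rad), at rest and released, on its own pad, its centre within 12 mm of the pad's centre, in falling order of size from the post: 58 mm on the pad next to the post, then 48, then 38, then 28 mm on the last (((horizontal distance between post and pad_a below 0.11 m and horizontal distance between bush_58 and pad_a below 0.012 m and z of bush_58 in the frame of pad_a between 0.003 and 0.01 m and horizontal distance between bush_48 and pad_b below 0.012 m and z of bush_48 in the frame of pad_b between 0.003 and 0.01 m and horizontal distance between bush_38 and pad_c below 0.012 m and z of bush_38 in the frame of pad_c between 0.003 and 0.01 m and horizontal distance between bush_28 and pad_d below 0.012 m and z of bush_28 in the frame of pad_d between 0.003 and 0.01 m) or (horizontal distance between post and pad_d below 0.11 m and horizontal distance between bush_58 and pad_d below 0.012 m and z of bush_58 in the frame of pad_d between 0.003 and 0.01 m and horizontal distance between bush_48 and pad_c below 0.012 m and z of bush_48 in the frame of pad_c between 0.003 and 0.01 m and horizontal distance between bush_38 and pad_b below 0.012 m and z of bush_38 in the frame of pad_b between 0.003 and 0.01 m and horizontal distance between bush_28 and pad_a below 0.012 m and z of bush_28 in the frame of pad_a between 0.003 and 0.01 m)) and angle between each of bush_28, bush_38, bush_48, bush_58's own z axis and vertical below 0.1 rad and linear speed of each of bush_28, bush_38, bush_48, bush_58 below 0.02 m/s); the robot touches nothing.
It also fails if it takes over 106 s, if anything falls off the work surface, if the arm or the gripper's body presses on something with over 40 N, if the wrist force passes 120 N, or if a joint passes its speed limit or range.

## Working session

There is one attempt and no reset: what is moved stays moved. The work goes in short steps, Python scripts to look and compute and a shell command to move; the robot and the scene stay as the last step left them, time stands still between calls to the robot, and variables do not carry over. Pictures are saved under pics/ and viewed, at most 14 in all, crops included, and the job is handed in when it is done.

```bash
ls; mkdir -p pics
cat > h.py <<'E'
import numpy as np,cv2
from bench import bot,read_camera
def cam(n):
    c=read_camera(n); c['R']=cv2.Rodrigues(np.array(c['rvec'],float))[0]; c['t']=np.array(c['tvec'],float).ravel(); c['K']=np.array(c['K'],float); return c
def ray(c,uv):
    d=c['R'].T@np.linalg.inv(c['K'])@np.array([uv[0],uv[1],1.]); o=-c['R'].T@c['t']; return o,d
def onz(c,uv,z):
    o,d=ray(c,uv); return o+d*(z-o[2])/d[2]
def cloud(c):
    v,u=np.mgrid[:480,:640]; z=c['depth']; K=c['K']
    P=np.stack([(u-K[0,2])/K[0,0]*z,(v-K[1,2])/K[1,1]*z,z],-1).astype(float)
    P=(P-c['t'])@c['R']; P[z==0]=np.nan; return P
E
python3 - <<'E'
from h import *
for n in('top','side'):
    c=cam(n); cv2.imwrite(f'pics/{n}0.png',c['color'][:,:,::-1]); print(n,c['K'].tolist(),-c['R'].T@c['t'],c['R'][2])
s=bot.sense();print(s['time'],s['tool_pos'],s['eef_rot'],s['gripper_width'],s['ft_force'])
E
```

```text
pics
top [[470.61597595796707, 0.0, 320.5498459260824], [0.0, 470.61597595796707, 229.8046697188223], [0.0, 0.0, 1.0]] [ 320.01112202   12.76838208 1429.4960737 ] [ 0.12840609 -0.00196545 -0.99171973]
side [[460.20762203489426, 0.0, 320.9395481115652], [0.0, 460.20762203489426, 240.26959016960134], [0.0, 0.0, 1.0]] [-113.32601937 -900.10405298  491.07568361] [ 0.51602411  0.76297149 -0.38935026]
0.1 [ 275.29397202 -588.23888324  230.39800974] [ 9.76142129e-01  2.17130922e-01 -2.45299355e-04 -8.04190994e-04] 85.2201504932047 [ 0.01370837  0.67604383 -0.41606483]
```

View pics/top0.png

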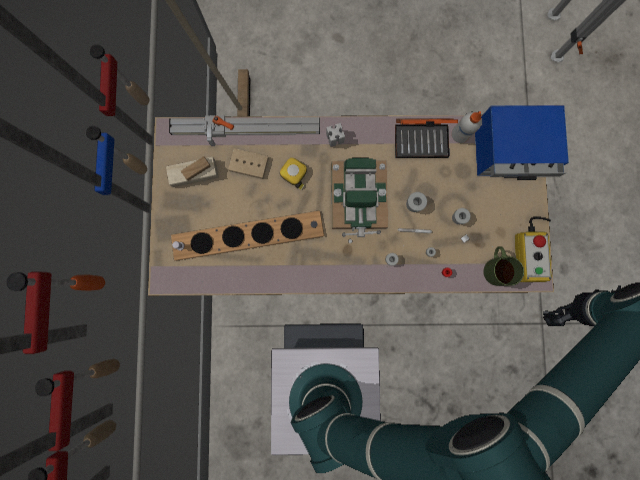

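View pics/side0.png

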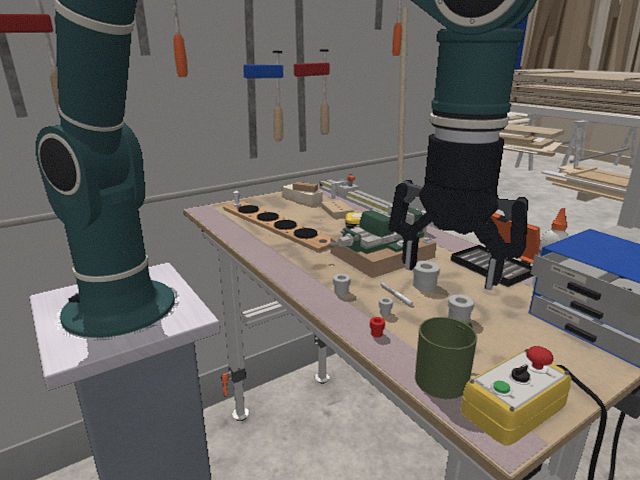

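The top view shows the post at (178,245), the pads at (201,243), (233,237), (262,233) and (291,228), and the bushes 58, 48, 38 and 28 at (417,202), (461,216), (393,259) and (432,252). The red decoy is at (447,272). In the side view the same four bushes are at (426,275), (460,307), (342,284) and (386,305).

```bash
cat > m.py <<'E'
from h import *
def tops(c,P,xy,r,zlo,zhi):
    m=(np.hypot(P[...,0]-xy[0],P[...,1]-xy[1])<r)&(P[...,2]>zlo)&(P[...,2]<zhi); return m
if __name__=='__main__':
    T=cam('top');S=cam('side');PT=cloud(T);PS=cloud(S)
    for n,uv,h,r in [('58',(417,202),48,29),('48',(461,216),42,24),('38',(393,259),36,19),('28',(432,252),30,14)]:
        g=onz(T,uv,h)
        out=[]
        for P in(PT,PS):
            m=tops(None,P,g,r+12,h-8,h+10); q=P[m]
            if len(q)<5: out.append((len(q),));continue
            (cx,cy),R=cv2.minEnclosingCircle(q[:,:2].astype(np.float32)); out.append((len(q),np.round([cx,cy,R,np.median(q[:,2])],1).tolist()))
        # bright-head contour in top colour image
        gray=cv2.cvtColor(T['color'],cv2.COLOR_RGB2GRAY); hsv=cv2.cvtColor(T['color'],cv2.COLOR_RGB2HSV)
        print(n,g.round(1)[:2],out)
    for c,n,seeds in((T,'top',[(201,243),(233,237),(262,233),(291,228)]),(S,'side',[(249,209),(268,217),(287,225),(306,233)])):
        g=cv2.cvtColor(c['color'],cv2.COLOR_RGB2GRAY); _,L,st,ce=cv2.connectedComponentsWithStats((g<50).astype(np.uint8))
        P=PT if n=='top' else PS
        for s in seeds:
            l=L[s[1],s[0]]; m=L==l
            print(n,s,l,st[l].tolist() if l else g[s[1],s[0]],ce[l].round(2),onz(c,ce[l],18)[:2].round(1),'z',np.nanmedian(P[m][:,2]).round(1))
    q=PT[228:262,165:190].reshape(-1,3);q=q[(q[:,2]>35)];print('post',len(q),q.mean(0),q[:,2].max())
    q=PT[150:240,325:395].reshape(-1,3);q=q[q[:,2]>40];print('vice',np.nanmin(q,0),np.nanmax(q,0))
    import pickle
    o=np.hstack([cv2.resize(T['color'][185:290,375:480],(560,560),interpolation=cv2.INTER_CUBIC)]);cv2.imwrite('pics/crop1.png',o[:,:,::-1])
E
python3 m.py
```

```text
58 [ 580.4 -278.4] [(252, [585.0, -277.7, 30.0, 47.3]), (309, [580.6, -279.7, 30.8, 47.9])]
48 [ 538.1 -409.5] [(179, [541.2, -412.7, 25.5, 41.1]), (331, [538.6, -414.3, 25.4, 41.8])]
38 [ 411.6 -203.9] [(110, [413.3, -200.9, 19.2, 34.7]), (169, [410.3, -201.3, 20.5, 35.6])]
28 [ 432.  -321.7] [(61, [434.8, -318.1, 13.7, 29.4]), (126, [431.6, -319.7, 15.6, 29.3])]
top (201, 243) 465 [191, 233, 22, 21, 362] [201.25 242.79] [466.  369.7] z 17.1
top (233, 237) 460 [222, 226, 22, 21, 352] [232.78 236.24] [485.2 275. ] z 16.7
top (262, 233) 457 [252, 223, 21, 21, 349] [261.89 232.69] [495.3 187.3] z 16.8
top (291, 228) 455 [281, 218, 21, 21, 356] [291.1  227.94] [509.1  99. ] z 17.1
side (249, 209) 165 [239, 205, 19, 8, 123] [248.08 208.84] [464.9 364.3] z 18.4
side (268, 217) 169 [258, 212, 20, 9, 138] [267.45 216.31] [483.2 269.5] z 18.5
side (287, 225) 174 [275, 220, 21, 9, 161] [285.04 224.17] [494.2 182.8] z 18.6
side (306, 233) 187 [294, 228, 23, 11, 183] [305.41 232.89] [507.3  93.7] z 18.5
post 51 [458.57524124 434.47926929  54.78486394] 62.95114008725935
vice [ 476.64678769 -190.26983921   40.00556531] [713.05976979 -22.79258663 121.39675044]
```

View pics/crop1.png

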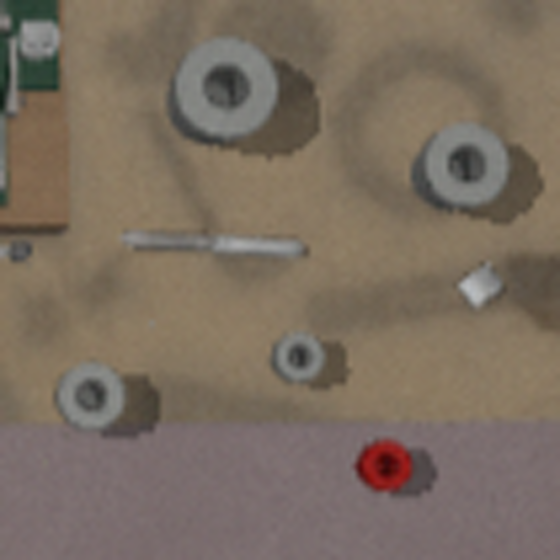

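The crop shows each head as a bright ring around a dark bore, with the red decoy at crop (386,466). Next I refine the bush centres from these rings in both views and plan the moves.

```bash
cat > b.py <<'E'
from h import *
def ring(c,uv,h,r):
    "centre of the bright head face (with bore) near uv, at height h"
    hsv=cv2.cvtColor(c['color'],cv2.COLOR_RGB2HSV); m=((hsv[...,1]<45)&(hsv[...,2]>120)).astype(np.uint8)
    w=np.zeros_like(m); cv2.circle(w,(int(uv[0]),int(uv[1])),r,1,-1); m&=w
    k=max(cv2.findContours(m,0,1)[0],key=cv2.contourArea); k=cv2.convexHull(k)
    return cv2.fitEllipse(k)
def tri(ab):
    A=0;B=0
    for o,d in ab:
        d=d/np.linalg.norm(d);M=np.eye(3)-np.outer(d,d);A=A+M;B=B+M@o
    return np.linalg.solve(A,B)
def bore(c,uv,r):
    "centroid of dark bore mouth in the head"
    g=cv2.cvtColor(c['color'],cv2.COLOR_RGB2GRAY).astype(float)
    u,v=int(uv[0]),int(uv[1]);p=g[v-r:v+r+1,u-r:u+r+1];w=np.clip(115-p,0,None);yy,xx=np.mgrid[v-r:v+r+1,u-r:u+r+1]
    return np.array([(w*xx).sum(),(w*yy).sum()])/w.sum()
def plan(x,y,z,yaw=99.05):
    s=bot.sense();q=s['eef_rot'];from scipy.spatial.transform import Rotation as Ro
    R=Ro.from_quat(q).as_matrix();d=R.T@(np.array([x,y,z])-s['tool_pos'])/10
    cur=np.degrees(np.arctan2(R[1,0],R[0,0]));print('to',(x,y,z),'cm',d.round(2),'turn',np.radians(-(yaw-cur)).round(3),'tilt',R[2,:2].round(4),'now',np.round(s['tool_pos'],1))
E
python3 - <<'E'
from b import *
T=cam('top');S=cam('side')
for n,uv,us,h,r in [('58',(417,202),(426,268),48,14),('48',(461,216),(460,300),42,12),('38',(393,259),(342,278),36,10),('28',(432,252),(386,300),30,8)]:
    e=ring(T,uv,h,r);print(n,np.round(e[0],2),np.round(e[1],1),'head',onz(T,e[0],h)[:2].round(1),end=' ')
    f=bore(T,e[0],r//3);g=bore(S,us,r//3)
    print('bore',onz(T,f,h)[:2].round(1),'side',onz(S,g,h)[:2].round(1),'tri',tri([ray(T,e[0]),ray(S,g)]).round(1))
for a,b in(((201.25,242.79),(248.08,208.84)),((232.78,236.24),(267.45,216.31)),((261.89,232.69),(285.04,224.17)),((291.1,227.94),(305.41,232.89))): print(tri([ray(T,a),ray(S,b)]).round(1))
plan(580,-279,231)
cv2.imwrite('pics/crop2.png',cv2.resize(S['color'][255:330,325:485],(800,375),interpolation=2)[:,:,::-1])
E
```

```text
58 [416.92 200.72] [17.6 18.5] head [ 584.2 -278.3] bore [ 585.1 -278.2] side [ 582.5 -280. ] tri [ 584.4 -278.4   46.9]
48 [462.14 215.17] [14.4 15. ] head [ 540.5 -413.1] bore [ 540.5 -412.6] side [ 539.6 -412.3] tri [ 540.1 -412.6   42.1]
38 [391.67 258.56] [11.4 11.8] head [ 413. -200.] bore [ 412.8 -200.7] side [ 412.7 -199.1] tri [ 412.6 -199.8   36.4]
28 [430.7  251.01] [7.6 8.3] head [ 435. -318.] bore [ 434.1 -317.7] side [ 434.3 -317.7] tri [ 434.7 -317.8   29.9]
[466.8 369.9  16. ]
[485.8 275.3  15.7]
[496.1 187.2  16.1]
[509.9  98.9  15.6]
to (580, -279, 231) cm [ 40.71 -15.13   0.  ] turn -1.291 tilt [-0.0001 -0.0006] now [ 275.4 -588.5  231. ]
```

View pics/crop2.png

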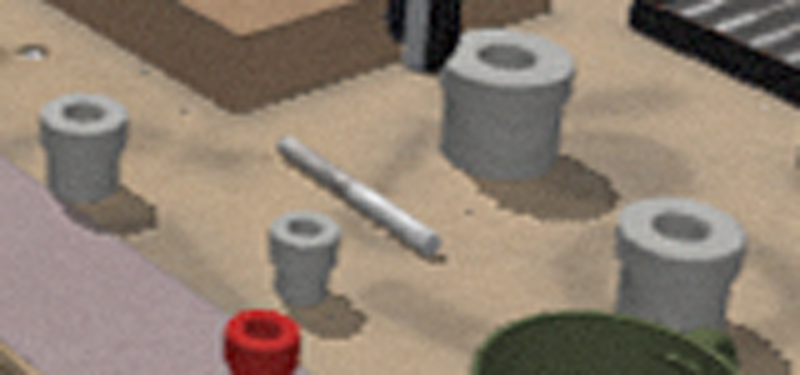

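The crop shows the four bushes upright, at crop (507,55), (680,225), (83,112) and (305,227). The triangulated head heights of 46.9, 42.1, 36.4 and 29.9 mm match the text.

```bash
python3 -m crank '[[[1,3.8,-1.4,0,-0.12],[1,7.6,-2.8,0,-0.24],[1,11.4,-4.2,0,-0.36],[1,15.2,-5.6,0,-0.48],[1,19,-7,0,-0.6]]]'; python3 -c "
from b import *
plan(584,-279,120)"
```

```text
time: 0.72
tool_pos: [419.0, -443.3, 231.5]
eef_rot: [0.867, 0.498, -0.0, 0.0]
ft_force: [1.7, -0.7, -0.5]
gripper_width: 85.8
grasp_force: 0.0
to (584, -279, 120) cm [22.51  5.99 11.14] turn -0.685 tilt [-0.0002  0.0003] now [ 419.  -443.3  231.5]
```

```bash
python3 -m crank '[[[1,3.8,1,0,-0.12],[1,7.6,2,0,-0.24],[1,11.4,3,0,-0.36],[1,15.2,4,0,-0.48],[1,19,5,0,-0.6]]]'; python3 -c "
from b import *
plan(584,-279,100)"
```

```text
time: 1.13
tool_pos: [558.6, -305.2, 231.5]
eef_rot: [0.681, 0.732, -0.0, 0.0]
ft_force: [-0.2, -0.6, 0.4]
gripper_width: 85.6
grasp_force: 0.0
to (584, -279, 100) cm [ 2.43  2.72 13.15] turn -0.085 tilt [-0.0004  0.0001] now [ 558.6 -305.2  231.5]
```

```bash
python3 -m crank '[[[1,1.2,1.4,3,-0.04],[1,2.4,2.7,7,-0.085],[1,2.4,2.7,11,-0.085],[1,2.4,2.7,13.2,-0.085],[1,2.4,2.7,13.2,-0.085]]]'; python3 -c "
from b import *
plan(584,-279,20)
S=cam('side');cv2.imwrite('pics/s3.png',cv2.resize(S['color'][150:330,325:525],(800,720)[:1]+(600,))[:,:,::-1])"
```

```text
time: 1.55
tool_pos: [579.1, -279.0, 93.1]
eef_rot: [0.651, 0.759, -0.002, -0.005]
ft_force: [-1.0, 0.8, -0.4]
gripper_width: 85.1
grasp_force: 0.0
to (584, -279, 20) cm [-0.12  0.55  7.3 ] turn -0.005 tilt [ 0.006  -0.0092] now [ 579.1 -279.    93.1]
```

View pics/s3.png

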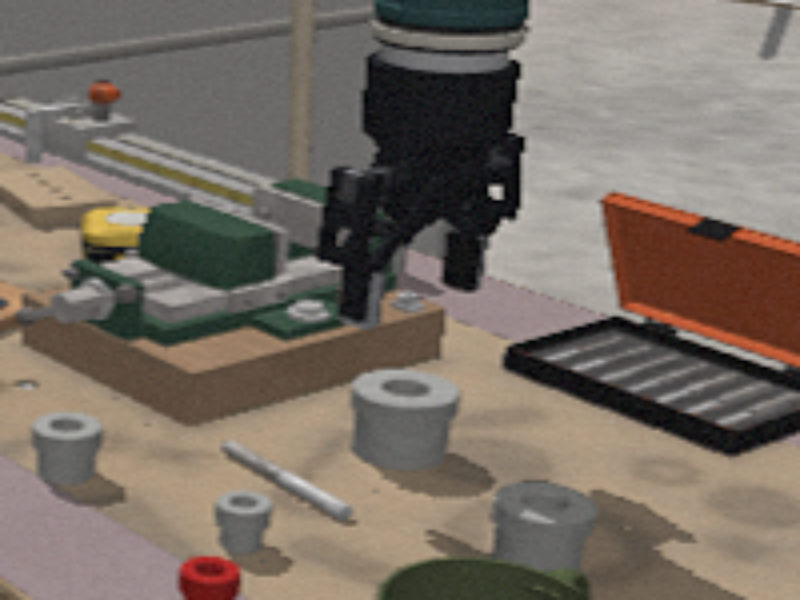

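The gripper hangs above bush 58 (crop 405,385), with its fingers on either side of it across the row.

```bash
python3 -m crank '[[[1,-0.1,0.5,1.5,0],[1,-0.1,0.5,3,0],[1,-0.1,0.5,3,0],[1,-0.1,0.5,3,0],[1,-0.1,0.5,3,0]]]'; python3 -c "
from b import *
plan(584,-279,16)"
```

```text
time: 2.02
tool_pos: [588.4, -281.5, 70.5]
eef_rot: [0.652, 0.759, 0.0, 0.001]
ft_force: [0.4, 0.2, 0.2]
gripper_width: 85.3
grasp_force: 0.0
to (584, -279, 16) cm [ 0.32 -0.4   5.45] turn -0.006 tilt [-0.001   0.0012] now [ 588.4 -281.5   70.5]
```

```bash
python3 -m crank '[[[1,0.3,-0.4,1,0],[1,0.3,-0.4,2.2,0],[1,0.3,-0.4,3.4,0],[1,0.3,-0.4,4.6,0],[1,0.3,-0.4,5.4,0]]]'; python3 -m crank '[[[0.8,0,0,0,0],[0.5,0,0,0,0],[0.4,0,0,0,0],[0.4,0,0,0,0],[0.4,0,0,0,0]]]';python3 -c "
from b import *
plan(584,-279,16)"
```

```text
time: 2.43
tool_pos: [582.5, -278.3, 12.9]
eef_rot: [0.651, 0.759, -0.0, -0.001]
ft_force: [0.4, -0.3, 0.2]
gripper_width: 85.5
grasp_force: 0.0
time: 2.85
tool_pos: [583.6, -278.7, 15.4]
eef_rot: [0.651, 0.759, 0.0, 0.0]
ft_force: [0.3, -0.1, -3.4]
gripper_width: 55.6
grasp_force: 63.9
to (584, -279, 16) cm [-0.03  0.03 -0.06] turn -0.006 tilt [-0.0002  0.0002] now [ 583.6 -278.7   15.4]
```

```bash
python3 -m crank '[[[0.4,0,0,-1,0],[0.4,0,0,-4,0],[0.4,0,0,-8,0],[0.4,0,0,-12,0],[0.4,0,0,-16,0]]]'; python3 -m crank '[[[0.4,0,0,-1.5,0],[0.4,1.5,0,-1.5,0],[0.4,4,0,-1.5,0],[0.4,7,0,-1.5,0],[0.4,11,0,-1.5,0]]]';python3 -c "
from b import *
plan(467,370,192)"
```

```text
time: 3.27
tool_pos: [583.1, -278.4, 177.5]
eef_rot: [0.651, 0.759, -0.0, -0.0]
ft_force: [1.8, -0.6, -3.2]
gripper_width: 56.0
grasp_force: 64.6
time: 3.68
tool_pos: [565.6, -170.9, 189.6]
eef_rot: [0.653, 0.757, -0.001, -0.0]
ft_force: [0.9, -0.1, -3.1]
gripper_width: 55.8
grasp_force: 64.7
to (467, 370, 192) cm [54.95 -1.78 -0.28] turn -0.01 tilt [-0.0008 -0.0012] now [ 565.6 -170.9  189.6]
```

```bash
python3 -m crank '[[[0.4,3.7,-0.1,0,0],[0.4,7.4,-0.2,0,0],[0.4,11.1,-0.4,0,0],[0.4,14.8,-0.5,0,0],[0.4,18.5,-0.6,0,0]]]'; python3 -m crank '[[[0.4,3.7,-0.1,0,0],[0.4,7.4,-0.2,0,0],[0.4,11.1,-0.4,0,0],[0.4,14.8,-0.5,0,0],[0.4,18.5,-0.6,0,0]]]';python3 -c "
from b import *
plan(467,370,100)"
```

```text
time: 4.1
tool_pos: [531.1, 14.1, 189.8]
eef_rot: [0.651, 0.759, -0.001, -0.0]
ft_force: [0.9, -0.6, -4.1]
gripper_width: 55.7
grasp_force: 64.7
time: 4.52
tool_pos: [497.1, 195.6, 189.9]
eef_rot: [0.651, 0.759, -0.001, -0.0]
ft_force: [0.8, -0.2, -3.5]
gripper_width: 55.5
grasp_force: 64.7
to (467, 370, 100) cm [17.7  -0.32  8.98] turn -0.005 tilt [-0.0006 -0.0012] now [497.1 195.6 189.9]
```

```bash
python3 -m crank '[[[0.4,3.7,0,0,0],[0.4,7.4,-0.1,0,0],[0.4,11.1,-0.2,0,0],[0.4,14.5,-0.3,0,0],[0.4,17.4,-0.3,0,0]]]'; python3 -m crank '[[[0.4,0,0,2,0],[0.4,0,0,5,0],[0.4,0,0,9,0],[0.4,0,0,12,0],[0.4,0,0,12,0]]]';python3 -c "
from b import *
plan(467,370,34)"
```

```text
time: 4.93
tool_pos: [467.1, 368.1, 189.8]
eef_rot: [0.65, 0.76, -0.001, -0.001]
ft_force: [0.4, -0.2, -2.4]
gripper_width: 55.6
grasp_force: 64.7
time: 5.35
tool_pos: [465.0, 361.7, 63.6]
eef_rot: [0.651, 0.759, -0.007, -0.001]
ft_force: [-1.9, -1.5, -4.0]
gripper_width: 55.3
grasp_force: 65.0
to (467, 370, 34) cm [0.81 0.36 2.95] turn -0.005 tilt [-0.0068 -0.0117] now [465.  361.7  63.6]
```

Tracking lags while the arm is moving, so I let it settle and check with the cameras.

```bash
python3 -m crank '[[[0.4,0,0,0,0],[0.4,0,0,0,0],[0.4,0,0,0,0],[0.4,0,0,0,0],[0.4,0,0,0,0]]]';python3 -c "
from b import *
plan(467,370,34)
T=cam('top');cv2.imwrite('pics/t4.png',cv2.resize(T['color'][200:270,160:300],(800,400),interpolation=2)[:,:,::-1])"
```

```text
time: 5.77
tool_pos: [470.6, 366.1, 72.1]
eef_rot: [0.652, 0.759, 0.001, 0.0]
ft_force: [0.4, 0.5, -4.0]
gripper_width: 55.6
grasp_force: 65.0
to (467, 370, 34) cm [ 0.44 -0.31  3.81] turn -0.006 tilt [0.0012 0.0027] now [470.6 366.1  72.1]
```

View pics/t4.png

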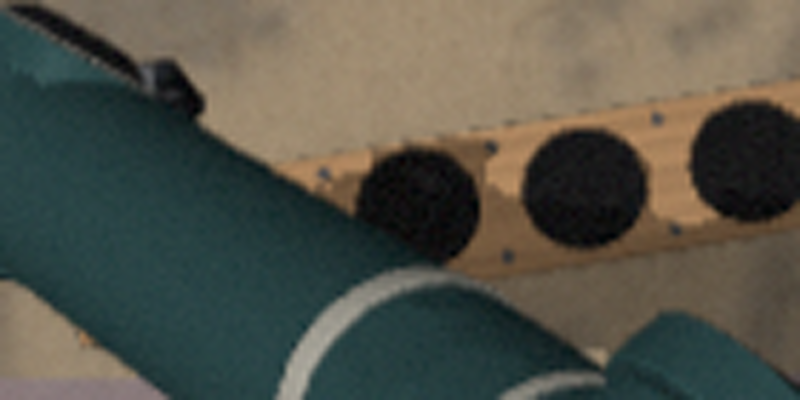

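The arm hides pad a from the top camera; the other pads are clear, at crop (418,205), (586,188) and (750,160). Now I lower the bush.

```bash
python3 -m crank '[[[0.4,0.4,-0.3,1,0],[0.4,0.4,-0.3,2,0],[0.4,0.4,-0.3,2.8,0],[0.4,0.4,-0.3,3.2,0],[0.4,0.4,-0.3,3.2,0]]]'; python3 -m crank '[[[0.4,0,0,0.1,0],[0.4,0,0,0.2,0],[0.4,0,0,0.2,0],[0.4,0,0,0.2,0],[0.4,0,0,0.2,0]]]';python3 -c "
from b import *
plan(467,370,33.4)"
```

```text
time: 6.23
tool_pos: [465.2, 368.2, 36.3]
eef_rot: [0.651, 0.759, -0.002, -0.0]
ft_force: [-0.4, 0.9, -2.8]
gripper_width: 55.6
grasp_force: 65.1
time: 6.65
tool_pos: [466.4, 369.1, 36.5]
eef_rot: [0.651, 0.759, 0.0, 0.0]
ft_force: [0.7, -0.7, -3.2]
gripper_width: 55.7
grasp_force: 65.1
to (467, 370, 33.4) cm [0.08 0.08 0.31] turn -0.006 tilt [0.0001 0.0004] now [466.4 369.1  36.5]
```

Lower 3 mm, then open.

```bash
python3 -m crank '[[[0.4,0.1,0.1,0.1,0],[0.4,0.1,0.1,0.2,0],[0.4,0.1,0.1,0.3,0],[0.4,0.1,0.1,0.3,0],[0.4,0.1,0.1,0.3,0]]]'; python3 -m crank '[[[0.7,0,0,0,0],[0.95,0,0,0,0],[0.95,0,0,0,0],[0.95,0,0,0,0],[0.95,0,0,0,0]]]';python3 -m crank '[[[0.95,0,0,-1,0],[0.95,0,0,-4,0],[0.95,0,0,-8,0],[0.95,0,0,-12,0],[0.95,0,0,-15.5,0]]]';python3 -c "
from b import *
plan(540.3,-412.7,189)"
```

```text
time: 7.07
tool_pos: [467.2, 370.3, 33.4]
eef_rot: [0.651, 0.759, 0.0, 0.0]
ft_force: [0.5, 0.2, -1.4]
gripper_width: 55.7
grasp_force: 65.5
time: 7.48
tool_pos: [467.1, 370.3, 33.4]
eef_rot: [0.651, 0.759, 0.0, 0.0]
ft_force: [-0.3, -0.2, 0.6]
gripper_width: 81.1
grasp_force: 0.0
time: 7.9
tool_pos: [466.9, 370.6, 191.4]
eef_rot: [0.651, 0.759, 0.001, 0.0]
ft_force: [0.8, 0.6, 0.4]
gripper_width: 81.2
grasp_force: 0.0
to (540.3, -412.7, 189) cm [-78.53  -4.65   0.16] turn -0.005 tilt [0.0009 0.0011] now [466.9 370.6 191.4]
```

```bash
python3 -m crank '[[[0.95,-3.8,-0.2,0,0],[0.95,-7.6,-0.4,0,0],[0.95,-11.4,-0.7,0,0],[0.95,-15.2,-0.9,0,0],[0.95,-19,-1.1,0,0]]]';python3 -m crank '[[[0.95,-3.8,-0.2,0,0],[0.95,-7.6,-0.4,0,0],[0.95,-11.4,-0.7,0,0],[0.95,-15.2,-0.9,0,0],[0.95,-19,-1.1,0,0]]]'; python3 -c "
from b import *
T=cam('top');S=cam('side')
e=ring(T,(201,240),66,14);g=bore(S,(249,196),3);print(e,g,onz(T,e[0],66),tri([ray(T,e[0]),ray(S,g)]))
o=np.vstack([cv2.resize(T['color'][200:270,160:300],(600,300),interpolation=2),cv2.resize(S['color'][170:250,210:370],(600,300),interpolation=2)])
cv2.imwrite('pics/p5.png',o[:,:,::-1])"; python3 -m crank '[[[0.95,-3.8,-0.2,0,0],[0.95,-7.6,-0.4,0,0],[0.95,-11.4,-0.7,0,0],[0.95,-15.2,-0.9,0,0],[0.95,-19,-1.1,0,0]]]'; python3 -c "
from b import *
plan(540.3,-412.7,189)"
```

```text
time: 8.32
tool_pos: [484.8, 179.1, 189.2]
eef_rot: [0.651, 0.759, 0.0, 0.0]
ft_force: [-0.6, -1.1, -0.1]
gripper_width: 80.6
grasp_force: 0.0
time: 8.73
tool_pos: [502.7, -10.5, 189.3]
eef_rot: [0.651, 0.759, 0.0, 0.001]
ft_force: [0.6, 0.2, -0.4]
gripper_width: 81.0
grasp_force: 0.0
((197.08099365234375, 240.3339385986328), (18.224111557006836, 19.38589096069336), 39.88313293457031) [248.95460798 196.80742779] [468.33832192 369.86441799  66.        ] [471.56080554 372.03742483  54.21733723]
time: 9.25
tool_pos: [520.8, -199.4, 189.2]
eef_rot: [0.651, 0.759, 0.0, 0.0]
ft_force: [0.4, 0.5, -0.3]
gripper_width: 81.4
grasp_force: 0.0
to (540.3, -412.7, 189) cm [-21.37  -1.32   0.03] turn -0.005 tilt [-0.0004  0.0008] now [ 520.8 -199.4  189.2]
```

View pics/p5.png

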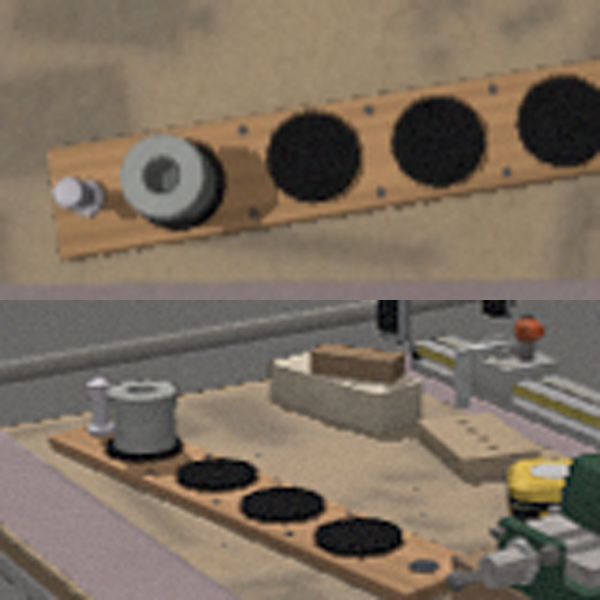

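Bush 58 stands on the pad beside the post: head centre at (468,370) against the pad at (467,370). Next is bush 48.

```bash
python3 -m crank '[[[0.9,-3.9,-0.3,0,0],[0.9,-7.8,-0.5,0,0],[0.9,-11.7,-0.8,0,0],[0.9,-15.6,-1.1,0,0],[0.9,-19.5,-1.2,0,0]]]';python3 -m crank '[[[0.9,-1.4,-0.1,1,0],[0.9,-1.9,-0.1,4,0],[0.9,-1.9,-0.1,8,0],[0.9,-1.9,-0.1,11,0],[0.9,-1.9,-0.1,11,0]]]';python3 -m crank '[[[0.9,0,0,0,0],[0.9,0,0,0,0],[0.9,0,0,0,0],[0.9,0,0,0,0],[0.9,0,0,0,0]]]'; python3 -c "
from b import *
plan(540.3,-412.7,11)"
```

```text
time: 9.67
tool_pos: [538.3, -394.3, 189.1]
eef_rot: [0.651, 0.759, 0.0, 0.0]
ft_force: [0.7, -0.9, 0.5]
gripper_width: 76.7
grasp_force: 0.0
time: 10.08
tool_pos: [536.3, -408.4, 71.5]
eef_rot: [0.651, 0.759, -0.0, -0.006]
ft_force: [-1.7, 1.0, -1.8]
gripper_width: 77.0
grasp_force: 0.0
time: 10.5
tool_pos: [541.2, -412.3, 80.5]
eef_rot: [0.651, 0.759, 0.0, 0.002]
ft_force: [-0.1, -0.2, -0.6]
gripper_width: 76.6
grasp_force: 0.0
to (540.3, -412.7, 11) cm [-0.01 -0.11  6.95] turn -0.006 tilt [-0.0024  0.0021] now [ 541.2 -412.3   80.5]
```

```bash
python3 -m crank '[[[0.9,0,-0.1,1.5,0],[0.9,0,-0.1,3,0],[0.9,0,-0.1,4.5,0],[0.9,0,-0.1,6,0],[0.9,0,-0.1,6.6,0]]]';python3 -m crank '[[[0.9,0,0,0.1,0],[0.9,0,0,0.2,0],[0.6,0,0,0.2,0],[0.4,0,0,0.2,0],[0.3,0,0,0.2,0]]]';python3 -m crank '[[[0.3,0,0,0,0],[0.3,0,0,0,0],[0.3,0,0,0,0],[0.3,0,0,0,0],[0.3,0,0,0,0]]]'; python3 -c "
from b import *
plan(540.3,-412.7,11)"
```

```text
time: 10.92
tool_pos: [537.2, -410.6, 8.1]
eef_rot: [0.651, 0.759, -0.0, -0.003]
ft_force: [-1.7, 0.0, -1.1]
gripper_width: 76.7
grasp_force: 0.0
time: 11.33
tool_pos: [540.0, -412.5, 11.6]
eef_rot: [0.651, 0.759, 0.0, 0.001]
ft_force: [0.6, -0.4, -1.9]
gripper_width: 45.9
grasp_force: 61.4
time: 11.75
tool_pos: [540.0, -412.5, 11.5]
eef_rot: [0.651, 0.759, 0.0, 0.001]
ft_force: [-0.2, 0.4, 5.0]
gripper_width: 45.7
grasp_force: 61.6
to (540.3, -412.7, 11) cm [-0.03  0.02  0.05] turn -0.006 tilt [-0.0015  0.0014] now [ 540.  -412.5   11.5]
```

```bash
python3 -m crank '[[[0.3,0,0,-1,0],[0.3,0,0,-4,0],[0.3,0,0,-8,0],[0.3,0,0,-12,0],[0.3,0,0,-16,0]]]'; python3 -m crank '[[[0.3,2,0.1,-1.5,0],[0.3,5,0.4,-1.8,0],[0.3,9,0.7,-1.8,0],[0.3,13,1,-1.8,0],[0.3,17,1.3,-1.8,0]]]'; python3 -m crank '[[[0.3,3.8,0.3,0,0],[0.3,7.6,0.6,0,0],[0.3,11.4,0.8,0,0],[0.3,15.2,1.1,0,0],[0.3,19,1.4,0,0]]]'; python3 -m crank '[[[0.3,3.8,0.3,0,0],[0.3,7.6,0.6,0,0],[0.3,11.4,0.8,0,0],[0.3,15.2,1.1,0,0],[0.3,19,1.4,0,0]]]'; python3 -c "
from b import *
plan(485.5,275.2,80)"
```

```text
time: 12.17
tool_pos: [538.4, -411.3, 171.5]
eef_rot: [0.651, 0.759, -0.0, -0.001]
ft_force: [0.9, -1.4, -2.4]
gripper_width: 45.7
grasp_force: 61.8
time: 12.58
tool_pos: [525.3, -240.2, 188.4]
eef_rot: [0.652, 0.758, -0.0, -0.0]
ft_force: [0.8, 1.0, -1.6]
gripper_width: 45.6
grasp_force: 61.8
time: 13.0
tool_pos: [510.3, -50.3, 188.4]
eef_rot: [0.651, 0.759, -0.0, -0.0]
ft_force: [1.0, 0.8, -2.2]
gripper_width: 45.5
grasp_force: 61.8
time: 13.42
tool_pos: [495.5, 139.3, 188.4]
eef_rot: [0.651, 0.759, -0.0, 0.0]
ft_force: [0.9, 0.0, -2.1]
gripper_width: 45.8
grasp_force: 61.8
to (485.5, 275.2, 80) cm [13.59  1.08 10.83] turn -0.006 tilt [-0.0007 -0.0006] now [495.5 139.3 188.4]
```

```bash
python3 -m crank '[[[0.3,3.5,0.3,0,0],[0.3,7,0.6,0,0],[0.3,10.5,0.8,0,0],[0.3,13,1,0,0],[0.3,13.4,1,0,0]]]'; python3 -m crank '[[[0.3,0,0,1.5,0],[0.3,0,0,4,0],[0.3,0,0,7,0],[0.3,0,0,10,0],[0.3,0,0,11.5,0]]]';python3 -m crank '[[[0.3,0,0,0,0],[0.3,0,0,0,0],[0.3,0,0,0,0],[0.3,0,0,0,0],[0.3,0,0,0,0]]]'; python3 -c "
from b import *
plan(485.5,275.2,30)"
```

```text
time: 13.83
tool_pos: [483.9, 277.7, 188.7]
eef_rot: [0.649, 0.761, 0.001, -0.001]
ft_force: [-0.4, 0.8, -0.7]
gripper_width: 45.8
grasp_force: 61.8
time: 14.25
tool_pos: [484.3, 269.5, 70.0]
eef_rot: [0.652, 0.759, -0.003, -0.001]
ft_force: [-0.7, -0.9, -1.6]
gripper_width: 45.6
grasp_force: 61.8
time: 14.67
tool_pos: [487.0, 272.2, 74.7]
eef_rot: [0.652, 0.759, 0.001, 0.001]
ft_force: [-0.2, 0.1, -0.9]
gripper_width: 46.0
grasp_force: 61.8
to (485.5, 275.2, 30) cm [ 0.31 -0.12  4.47] turn -0.006 tilt [0.0006 0.0025] now [487.  272.2  74.7]
```

```bash
python3 -m crank '[[[0.3,0.3,-0.1,1.2,0],[0.3,0.3,-0.1,2.5,0],[0.3,0.3,-0.1,3.5,0],[0.3,0.3,-0.1,4.1,0],[0.3,0.3,-0.1,4.1,0]]]';python3 -m crank '[[[0.3,0,0,0.1,0],[0.3,0,0,0.1,0],[0.3,0,0,0.1,0],[0.3,0,0,0.1,0],[0.3,0,0,0.1,0]]]'; python3 -c "
from b import *
plan(485.5,275.2,29.5)"
```

```text
time: 15.08
tool_pos: [483.7, 274.2, 30.4]
eef_rot: [0.651, 0.759, -0.001, -0.001]
ft_force: [-0.6, -0.2, -2.1]
gripper_width: 45.7
grasp_force: 62.1
time: 15.5
tool_pos: [484.9, 274.7, 31.5]
eef_rot: [0.651, 0.759, 0.0, 0.0]
ft_force: [-0.3, -0.6, -0.5]
gripper_width: 45.9
grasp_force: 62.1
to (485.5, 275.2, 29.5) cm [0.04 0.07 0.2 ] turn -0.006 tilt [0.0001 0.0005] now [484.9 274.7  31.5]
```

```bash
python3 -m crank '[[[0.3,0,0.1,0.1,0],[0.3,0,0.1,0.2,0],[0.3,0,0.1,0.2,0],[0.3,0,0.1,0.2,0],[0.3,0,0.1,0.2,0]]]'; python3 -m crank '[[[0.6,0,0,0,0],[0.85,0,0,0,0],[0.85,0,0,0,0],[0.85,0,0,0,0],[0.85,0,0,0,0]]]';python3 -m crank '[[[0.8,0,0,-1,0],[0.8,0,0,-4,0],[0.8,0,0,-8,0],[0.8,0,0,-12,0],[0.8,0,0,-16,0]]]';python3 -m crank '[[[0.8,-3.6,-1.1,0,0],[0.8,-7.2,-2.2,0,0],[0.8,-10.8,-3.3,0,0],[0.8,-14.4,-4.4,0,0],[0.8,-18,-5.6,0,0]]]';python3 -m crank '[[[0.8,-3.6,-1.1,0,0],[0.8,-7.2,-2.2,0,0],[0.8,-10.8,-3.3,0,0],[0.8,-14.4,-4.4,0,0],[0.8,-18,-5.6,0,0]]]';python3 -c "
from b import *
T=cam('top')
e=ring(T,(230,235),60,13);print(e,onz(T,e[0],60))
plan(412.8,-200,80)"
```

```text
time: 15.92
tool_pos: [486.1, 275.0, 29.5]
eef_rot: [0.651, 0.759, 0.0, 0.0]
ft_force: [0.1, -0.2, 0.2]
gripper_width: 45.7
grasp_force: 62.5
time: 16.33
tool_pos: [485.6, 274.9, 29.2]
eef_rot: [0.651, 0.759, -0.0, -0.0]
ft_force: [-0.4, -0.1, 0.7]
gripper_width: 72.3
grasp_force: 0.0
time: 16.75
tool_pos: [485.1, 274.9, 191.5]
eef_rot: [0.651, 0.759, -0.0, -0.0]
ft_force: [1.1, -1.0, 1.2]
gripper_width: 68.3
grasp_force: 0.0
time: 17.17
tool_pos: [457.1, 87.0, 190.1]
eef_rot: [0.651, 0.759, 0.0, 0.001]
ft_force: [0.3, -0.7, -0.2]
gripper_width: 68.2
grasp_force: 0.0
time: 17.58
tool_pos: [429.0, -99.5, 190.2]
eef_rot: [0.651, 0.759, 0.0, 0.001]
ft_force: [2.6, 0.3, 0.0]
gripper_width: 68.3
grasp_force: 0.0
((230.54803466796875, 233.98680114746094), (14.778206825256348, 15.409077644348145), 92.79954528808594) [486.95654197 273.88018614  60.        ]
to (412.8, -200, 80) cm [-8.92 -2.74 11.02] turn -0.015 tilt [-0.0042 -0.0013] now [ 427.3 -107.3  189.8]
```

```bash
python3 -m crank '[[[0.8,-3,-0.9,0,0],[0.8,-6,-1.8,0,0],[0.8,-8.7,-2.7,0,0],[0.8,-8.7,-2.7,3,0],[0.8,-8.7,-2.7,6,0]]]';python3 -m crank '[[[0.8,0,0,2,0],[0.8,0,0,4,0],[0.8,0,0,4,0],[0.8,0,0,4,0],[0.8,0,0,4,0]]]';python3 -c "
from b import *
plan(412.8,-200,7)"
```

```text
time: 18.05
tool_pos: [417.1, -190.5, 130.6]
eef_rot: [0.653, 0.757, 0.0, 0.003]
ft_force: [0.9, 0.9, 0.8]
gripper_width: 68.3
grasp_force: 0.0
time: 18.47
tool_pos: [416.8, -188.0, 90.5]
eef_rot: [0.651, 0.759, 0.0, 0.001]
ft_force: [0.6, -0.9, -0.4]
gripper_width: 68.2
grasp_force: 0.0
to (412.8, -200, 7) cm [-1.12 -0.59  8.35] turn -0.006 tilt [-0.0008  0.0014] now [ 416.8 -188.    90.5]
```

```bash
python3 -m crank '[[[0.8,-1.1,-0.6,0,0],[0.8,-1.1,-0.6,1.5,0],[0.8,-1.1,-0.6,3,0],[0.8,-1.1,-0.6,3.5,0],[0.8,-1.1,-0.6,3.5,0]]]';python3 -m crank '[[[0.8,0,0,1,0],[0.8,0,0,2,0],[0.8,0,0,3,0],[0.8,0,0,4,0],[0.8,0,0,4.6,0]]]';python3 -m crank '[[[0.8,0,0,0.1,0],[0.8,0,0,0.1,0],[0.8,0,0,0.1,0],[0.8,0,0,0.1,0],[0.8,0,0,0.1,0]]]';python3 -c "
from b import *
plan(412.8,-200,7)"
```

```text
time: 18.88
tool_pos: [411.7, -199.7, 54.6]
eef_rot: [0.651, 0.759, -0.0, -0.0]
ft_force: [0.1, -0.6, -0.3]
gripper_width: 68.6
grasp_force: 0.0
time: 19.3
tool_pos: [411.1, -199.5, 6.8]
eef_rot: [0.651, 0.759, -0.0, -0.001]
ft_force: [0.1, 0.3, -0.4]
gripper_width: 68.3
grasp_force: 0.0
time: 19.72
tool_pos: [412.0, -200.0, 7.7]
eef_rot: [0.651, 0.759, 0.0, 0.0]
ft_force: [1.5, -0.6, 0.2]
gripper_width: 68.3
grasp_force: 0.0
to (412.8, -200, 7) cm [-0.02  0.08  0.07] turn -0.006 tilt [-0.0005  0.0007] now [ 412.  -200.     7.7]
```

```bash
python3 -m crank '[[[0.5,0,0,0,0],[0.2,0,0,0,0],[0.2,0,0,0,0],[0.2,0,0,0,0],[0.2,0,0,0,0]]]';python3 -m crank '[[[0.2,0,0,-1,0],[0.2,0,0,-4,0],[0.2,0,0,-8,0],[0.2,0,0,-12,0],[0.2,0,0,-16,0]]]';python3 -m crank '[[[0.2,0,0,-1.5,0],[0.2,2,0.8,-2,0],[0.2,5,1.9,-2,0],[0.2,8.5,3.3,-2,0],[0.2,12,4.6,-2,0]]]';python3 -m crank '[[[0.2,3.5,1.3,0,0],[0.2,7,2.7,0,0],[0.2,10.5,4,0,0],[0.2,14,5.4,0,0],[0.2,17.5,6.7,0,0]]]';python3 -c "
from b import *
plan(496,187.3,80)"
```

```text
time: 20.13
tool_pos: [411.7, -199.9, 7.8]
eef_rot: [0.651, 0.759, -0.0, 0.0]
ft_force: [-0.5, 0.3, 6.0]
gripper_width: 35.7
grasp_force: 59.1
time: 20.55
tool_pos: [410.9, -199.2, 169.3]
eef_rot: [0.651, 0.759, 0.0, -0.001]
ft_force: [1.0, -1.4, -1.7]
gripper_width: 35.6
grasp_force: 60.1
time: 20.97
tool_pos: [438.8, -73.3, 188.2]
eef_rot: [0.652, 0.758, 0.0, 0.001]
ft_force: [1.5, 0.1, -1.0]
gripper_width: 35.6
grasp_force: 60.1
time: 21.38
tool_pos: [478.5, 110.5, 187.8]
eef_rot: [0.651, 0.759, -0.0, 0.0]
ft_force: [1.1, -0.0, -1.1]
gripper_width: 35.7
grasp_force: 60.1
to (496, 187.3, 80) cm [ 7.33  2.88 10.78] turn -0.006 tilt [-0.0005  0.0003] now [478.5 110.5 187.8]
```

```bash
python3 -m crank '[[[0.2,3,1.2,0,0],[0.2,6,2.3,0,0],[0.2,7.2,2.8,1,0],[0.2,7.2,2.8,4,0],[0.2,7.2,2.8,7,0]]]'; python3 -m crank '[[[0.2,0,0,2,0],[0.2,0,0,4,0],[0.2,0,0,5,0],[0.2,0,0,5,0],[0.2,0,0,5,0]]]';python3 -m crank '[[[0.2,0,0,0,0],[0.2,0,0,0,0],[0.2,0,0,0,0],[0.2,0,0,0,0],[0.2,0,0,0,0]]]'; python3 -c "
from b import *
plan(496,187.3,26)"
```

```text
time: 21.8
tool_pos: [496.2, 186.2, 118.0]
eef_rot: [0.65, 0.76, 0.002, 0.001]
ft_force: [0.2, 0.2, -0.7]
gripper_width: 35.4
grasp_force: 60.1
time: 22.22
tool_pos: [495.5, 184.4, 67.7]
eef_rot: [0.651, 0.759, -0.0, -0.0]
ft_force: [0.2, 0.8, -0.5]
gripper_width: 35.5
grasp_force: 60.1
time: 22.63
tool_pos: [495.8, 184.3, 67.8]
eef_rot: [0.651, 0.759, 0.0, 0.0]
ft_force: [-0.3, -0.4, -2.1]
gripper_width: 35.4
grasp_force: 60.1
to (496, 187.3, 26) cm [0.29 0.06 4.18] turn -0.006 tilt [-0.      0.0009] now [495.8 184.3  67.8]
```

```bash
python3 -m crank '[[[0.2,0.3,0.1,1.2,0],[0.2,0.3,0.1,2.4,0],[0.2,0.3,0.1,3.4,0],[0.2,0.3,0.1,3.9,0],[0.2,0.3,0.1,3.9,0]]]';python3 -m crank '[[[0.2,0,0,0.1,0],[0.2,0,0,0.1,0],[0.2,0,0,0.1,0],[0.2,0,0,0.1,0],[0.2,0,0,0.1,0]]]'; python3 -c "
from b import *
plan(496,187.3,25.8)"
```

```text
time: 23.05
tool_pos: [495.0, 187.2, 26.5]
eef_rot: [0.651, 0.759, -0.001, -0.001]
ft_force: [-0.8, 1.1, -1.5]
gripper_width: 35.7
grasp_force: 60.3
time: 23.47
tool_pos: [496.1, 187.4, 27.4]
eef_rot: [0.651, 0.759, 0.0, 0.0]
ft_force: [-0.3, 0.4, -1.9]
gripper_width: 35.4
grasp_force: 60.3
to (496, 187.3, 25.8) cm [-0.01 -0.02  0.16] turn -0.006 tilt [0.     0.0003] now [496.1 187.4  27.4]
```

```bash
python3 -m crank '[[[0.2,0,0,0.1,0],[0.2,0,0,0.16,0],[0.2,0,0,0.16,0],[0.2,0,0,0.16,0],[0.2,0,0,0.16,0]]]'; python3 -m crank '[[[0.4,0,0,0,0],[0.7,0,0,0,0],[0.7,0,0,0,0],[0.7,0,0,0,0],[0.7,0,0,0,0]]]';python3 -m crank '[[[0.7,0,0,-1,0],[0.7,0,0,-4,0],[0.7,0,0,-8,0],[0.7,0,0,-12,0],[0.7,0,0,-16,0]]]';python3 -m crank '[[[0.7,-3.6,-1,0,0],[0.7,-7.2,-2,0,0],[0.7,-10.8,-3,0,0],[0.7,-14.4,-4,0,0],[0.7,-18,-5,0,0]]]';python3 -m crank '[[[0.7,-3.6,-1,0,0],[0.7,-7.2,-2,0,0],[0.7,-10.8,-3,0,0],[0.7,-14.4,-4,0,0],[0.7,-18,-5,0,0]]]';python3 -c "
from b import *
T=cam('top')
e=ring(T,(260,230),54,12);print(e,onz(T,e[0],54))
plan(434.5,-317.8,80)"
```

```text
time: 23.88
tool_pos: [496.1, 187.4, 25.8]
eef_rot: [0.651, 0.759, 0.0, 0.0]
ft_force: [-0.7, -0.6, 2.2]
gripper_width: 35.7
grasp_force: 60.4
time: 24.3
tool_pos: [496.0, 187.5, 25.6]
eef_rot: [0.651, 0.759, -0.0, -0.0]
ft_force: [-0.6, -0.3, 0.0]
gripper_width: 59.7
grasp_force: 0.0
time: 24.72
tool_pos: [495.4, 187.6, 187.9]
eef_rot: [0.651, 0.759, -0.0, -0.0]
ft_force: [1.4, 0.6, -0.3]
gripper_width: 59.8
grasp_force: 0.0
time: 25.13
tool_pos: [473.3, 0.4, 186.6]
eef_rot: [0.651, 0.759, 0.0, 0.001]
ft_force: [0.9, -0.9, -0.2]
gripper_width: 60.2
grasp_force: 0.0
time: 25.55
tool_pos: [451.1, -185.2, 186.6]
eef_rot: [0.651, 0.759, 0.0, 0.0]
ft_force: [0.3, -0.1, -0.0]
gripper_width: 59.9
grasp_force: 0.0
((260.5, 230.5), (11.401754379272461, 11.401754379272461), 0.0) [497.37226023 186.97331467  54.        ]
to (434.5, -317.8, 80) cm [-12.01  -3.26  10.69] turn -0.016 tilt [-0.0047 -0.0006] now [ 449.7 -193.8  186.3]
```

```bash
python3 -m crank '[[[0.7,-3.6,-1,0,0],[0.7,-7.2,-2,0,0],[0.7,-10.8,-3,0,0],[0.7,-13.2,-3.6,2,0],[0.7,-13.2,-3.6,4,0]]]';python3 -m crank '[[[0.7,0,0,3,0],[0.7,0,0,6,0],[0.7,0,0,7.5,0],[0.7,0,0,7.5,0],[0.7,0,0,7.5,0]]]';python3 -m crank '[[[0.7,0,0,0,0],[0.7,0,0,0,0],[0.7,0,0,0,0],[0.7,0,0,0,0],[0.7,0,0,0,0]]]';python3 -c "
from b import *
plan(434.5,-317.8,4)"
```

```text
time: 26.02
tool_pos: [435.3, -326.5, 146.8]
eef_rot: [0.655, 0.756, -0.001, 0.003]
ft_force: [-0.7, 0.1, 0.7]
gripper_width: 59.9
grasp_force: 0.0
time: 26.43
tool_pos: [436.1, -318.9, 70.7]
eef_rot: [0.651, 0.759, 0.0, -0.001]
ft_force: [0.6, 0.3, 0.6]
gripper_width: 59.7
grasp_force: 0.0
time: 26.85
tool_pos: [436.3, -319.8, 71.4]
eef_rot: [0.651, 0.759, -0.0, 0.001]
ft_force: [-0.3, 0.2, -0.0]
gripper_width: 60.1
grasp_force: 0.0
to (434.5, -317.8, 4) cm [ 0.23 -0.16  6.74] turn -0.006 tilt [-0.001   0.0008] now [ 436.3 -319.8   71.4]
```

```bash
python3 -m crank '[[[0.7,0.2,-0.1,1.5,0],[0.7,0.2,-0.1,3,0],[0.7,0.2,-0.1,4.5,0],[0.7,0.2,-0.1,5.6,0],[0.7,0.2,-0.1,6.1,0]]]';python3 -m crank '[[[0.7,0,0,0.3,0],[0.7,0,0,0.6,0],[0.7,0,0,0.6,0],[0.7,0,0,0.6,0],[0.7,0,0,0.6,0]]]';python3 -c "
from b import *
plan(434.5,-317.8,4)"; python3 -m crank '[[[0.4,0,0,0,0],[0.1,0,0,0,0],[0.1,0,0,0,0],[0.1,0,0,0,0],[0.1,0,0,0,0]]]'; python3 -c "
from b import *
plan(509.5,98.9,190)"
```

```text
time: 27.27
tool_pos: [434.1, -317.2, 8.4]
eef_rot: [0.651, 0.759, -0.0, -0.001]
ft_force: [-0.5, 0.6, 0.2]
gripper_width: 59.7
grasp_force: 0.0
time: 27.68
tool_pos: [435.1, -317.9, 4.2]
eef_rot: [0.651, 0.759, 0.0, 0.001]
ft_force: [-0.9, 0.7, -0.5]
gripper_width: 59.9
grasp_force: 0.0
to (434.5, -317.8, 4) cm [ 0.02 -0.06  0.02] turn -0.006 tilt [-0.0008  0.0007] now [ 435.1 -317.9    4.2]
time: 28.1
tool_pos: [434.9, -317.8, 4.2]
eef_rot: [0.651, 0.759, -0.0, 0.0]
ft_force: [-0.8, 0.7, 5.3]
gripper_width: 25.4
grasp_force: 58.6
to (509.5, 98.9, 190) cm [ 40.05  13.68 -18.6 ] turn -0.006 tilt [-0.0005  0.0001] now [ 434.9 -317.8    4.2]
```

```bash
python3 -m crank '[[[0.1,0,0,-1,0],[0.1,0,0,-4,0],[0.1,0,0,-8,0],[0.1,0,0,-12,0],[0.1,0,0,-16,0]]]';python3 -m crank '[[[0.1,0,0,-2,0],[0.1,2,0.7,-2.5,0],[0.1,5,1.7,-2.5,0],[0.1,8.5,2.9,-2.5,0],[0.1,12,4.1,-2.5,0]]]';python3 -m crank '[[[0.1,3.6,1.2,0,0],[0.1,7.2,2.4,0,0],[0.1,10.8,3.7,0,0],[0.1,14.4,4.9,0,0],[0.1,18,6.1,0,0]]]';python3 -c "
from b import *
plan(509.5,98.9,80)"
```

```text
time: 28.52
tool_pos: [434.4, -317.2, 165.6]
eef_rot: [0.651, 0.759, 0.0, -0.0]
ft_force: [0.4, -1.5, -0.9]
gripper_width: 25.2
grasp_force: 59.0
time: 28.93
tool_pos: [457.0, -191.9, 189.4]
eef_rot: [0.652, 0.758, 0.0, 0.001]
ft_force: [0.9, 1.4, -0.6]
gripper_width: 25.2
grasp_force: 59.0
time: 29.35
tool_pos: [490.0, -3.9, 189.3]
eef_rot: [0.651, 0.759, 0.0, 0.0]
ft_force: [0.5, 0.4, -0.5]
gripper_width: 25.4
grasp_force: 59.0
to (509.5, 98.9, 80) cm [ 9.87  3.47 10.92] turn -0.006 tilt [-0.0005  0.0006] now [490.   -3.9 189.3]
```

```bash
python3 -m crank '[[[0.1,3.6,1.2,0,0],[0.1,7.2,2.5,0,0],[0.1,10,3.5,0,0],[0.1,10,3.5,2,0],[0.1,10,3.5,5,0]]]'; python3 -m crank '[[[0.1,0,0,3,0],[0.1,0,0,6,0],[0.1,0,0,7.5,0],[0.1,0,0,7.5,0],[0.1,0,0,7.5,0]]]';python3 -m crank '[[[0.1,0,0,0,0],[0.1,0,0,0,0],[0.1,0,0,0,0],[0.1,0,0,0,0],[0.1,0,0,0,0]]]'; python3 -c "
from b import *
plan(509.5,98.9,22.2)"
```

```text
time: 29.77
tool_pos: [511.9, 101.9, 141.1]
eef_rot: [0.65, 0.76, 0.003, 0.002]
ft_force: [0.7, -1.2, -1.1]
gripper_width: 25.1
grasp_force: 59.0
time: 30.18
tool_pos: [509.3, 98.6, 63.6]
eef_rot: [0.651, 0.759, -0.0, -0.0]
ft_force: [1.0, 0.6, -0.0]
gripper_width: 25.1
grasp_force: 59.0
time: 30.6
tool_pos: [510.1, 98.4, 64.4]
eef_rot: [0.651, 0.759, 0.0, 0.0]
ft_force: [0.1, -0.2, -0.3]
gripper_width: 25.4
grasp_force: 59.0
to (509.5, 98.9, 22.2) cm [ 0.06 -0.05  4.22] turn -0.006 tilt [-0.0002  0.0012] now [510.1  98.4  64.4]
```

```bash
python3 -m crank '[[[0.1,0,0,1.2,0],[0.1,0,0,2.4,0],[0.1,0,0,3.4,0],[0.1,0,0,3.9,0],[0.1,0,0,3.9,0]]]';python3 -m crank '[[[0.1,0,0,0.1,0],[0.1,0,0,0.1,0],[0.1,0,0,0.1,0],[0.1,0,0,0.1,0],[0.1,0,0,0.1,0]]]'; python3 -c "
from b import *
plan(509.5,98.9,22.2)"
```

```text
time: 31.02
tool_pos: [508.5, 98.4, 22.9]
eef_rot: [0.651, 0.759, -0.001, -0.001]
ft_force: [0.5, 0.1, -0.1]
gripper_width: 25.1
grasp_force: 59.1
time: 31.43
tool_pos: [509.8, 98.5, 23.8]
eef_rot: [0.651, 0.759, 0.0, 0.0]
ft_force: [0.3, -0.3, 0.4]
gripper_width: 25.0
grasp_force: 59.1
to (509.5, 98.9, 22.2) cm [ 0.05 -0.02  0.16] turn -0.006 tilt [-0.      0.0003] now [509.8  98.5  23.8]
```

Set it down, release, raise and back off to the right so both cameras can see the row.

```bash
python3 -m crank '[[[0.1,0,0,0.1,0],[0.1,0,0,0.16,0],[0.1,0,0,0.16,0],[0.1,0,0,0.16,0],[0.1,0,0,0.16,0]]]'; python3 -m crank '[[[0.3,0,0,0,0],[0.6,0,0,0,0],[0.6,0,0,0,0],[0.6,0,0,0,0],[0.6,0,0,0,0]]]';python3 -m crank '[[[0.6,0,0,-1,0],[0.6,0,0,-4,0],[0.6,0,0,-8,0],[0.6,0,0,-12,0],[0.6,0,0,-16,0]]]';python3 -m crank '[[[0.6,-3.6,0,-1,0],[0.6,-7.2,0,-1,0],[0.6,-10.8,0,-1,0],[0.6,-14.4,0,-1,0],[0.6,-18,0,-1,0]]]';python3 -m crank '[[[0.6,-3.6,0,0,0],[0.6,-7.2,0,0,0],[0.6,-10.8,0,0,0],[0.6,-13,0,0,0],[0.6,-13,0,0,0]]]';python3 -c "
from b import *
T=cam('top');S=cam('side');PT=cloud(T);PS=cloud(S)
for n,uv,h,r,p in (('58',(197,240),66,14,(466.8,369.9)),('48',(230,234),60,13,(485.8,275.3)),('38',(260,230),54,11,(496.1,187.2)),('28',(290,226),48,8,(509.9,98.9))):
    e=ring(T,uv,h,r);x=onz(T,e[0],h)[:2]
    zs=[np.median(P[(np.hypot(*(P[...,:2]-x).transpose(2,0,1))<r+8)&(P[...,2]>h-6)][:,2]).round(1) for P in(PT,PS)]
    print(n,np.round(e[1],1),x.round(1),'off pad',(x-p).round(1),'z top',zs,'expect',h)
o=np.vstack([cv2.resize(T['color'][200:270,160:320],(640,280),interpolation=2),cv2.resize(S['color'][165:250,210:370],(600,319),interpolation=2)[:,:].copy() if 0 else cv2.resize(S['color'][165:250,210:370],(640,320),interpolation=2)])
cv2.imwrite('pics/p6.png',o[:,:,::-1])"
```

```text
time: 31.85
tool_pos: [509.7, 98.5, 22.2]
eef_rot: [0.651, 0.759, 0.0, 0.0]
ft_force: [0.0, -0.0, 2.3]
gripper_width: 25.4
grasp_force: 59.3
time: 32.27
tool_pos: [509.6, 98.5, 22.0]
eef_rot: [0.651, 0.759, -0.0, -0.0]
ft_force: [0.2, -0.8, 0.4]
gripper_width: 51.3
grasp_force: 0.0
time: 32.68
tool_pos: [509.0, 98.7, 184.3]
eef_rot: [0.651, 0.759, -0.0, -0.0]
ft_force: [0.8, -0.5, 0.2]
gripper_width: 51.4
grasp_force: 0.0
time: 33.1
tool_pos: [536.9, -81.1, 193.2]
eef_rot: [0.651, 0.759, 0.0, 0.001]
ft_force: [0.8, 0.8, -0.2]
gripper_width: 51.1
grasp_force: 0.0
time: 33.52
tool_pos: [556.0, -214.9, 192.3]
eef_rot: [0.655, 0.756, -0.001, 0.001]
ft_force: [0.2, -0.1, -0.0]
gripper_width: 51.1
grasp_force: 0.0
58 [18.4 19.4] [468.1 369.8] off pad [ 1.3 -0.1] z top [np.float64(64.7), np.float64(66.2)] expect 66
48 [14.8 15.3] [486.8 273.7] off pad [ 1.  -1.6] z top [np.float64(58.6), np.float64(59.8)] expect 60
38 [11.3 11.6] [497.2 187. ] off pad [ 1.1 -0.2] z top [np.float64(53.3), np.float64(53.6)] expect 54
28 [7.8 8. ] [510.4  98. ] off pad [ 0.5 -0.9] z top [np.float64(46.6), np.float64(47.4)] expect 48
```

View pics/p6.png

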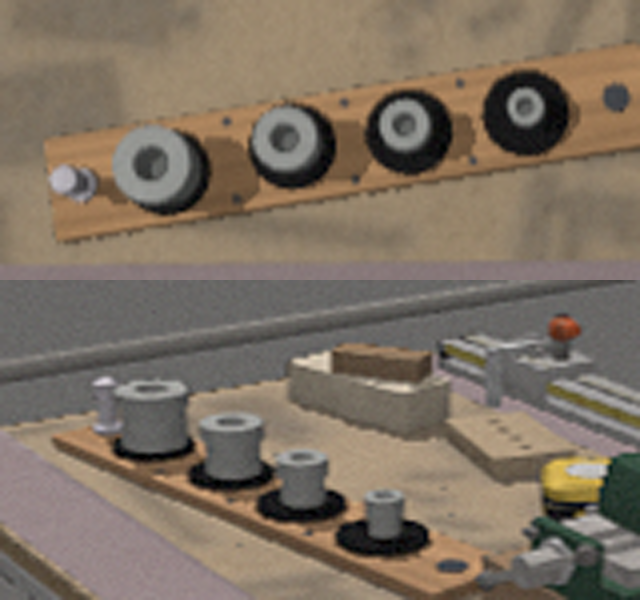

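All four stand upright on their pads in falling order from the post, within 2 mm of centre, and the gripper is clear.

```bash
python3 -c "
from bench import bot
print(bot.hand_in())"
```

```text
the job is handed in; nothing more can be done
None
```

Job handed in at about 34 s: the 58, 48, 38 and 28 mm bushes stand head up on their pads in that order from the post, each measured within 2 mm of its pad's centre; the hand-in returned no verdict.

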